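# Square a die blank into its corner stops with a push stick

## Robot

A 6-joint arm with a two-finger parallel gripper is mounted at the origin on the work surface. World frame = base frame: x ahead of the robot, y to its left, z up, the work surface at z = 0. Lengths are in m, angles in rad, forces in N, time in s.
With the tool pointing down it reaches from about 0.3 to 0.775 m from the base axis. Payload 14.6 kg.
Tool frame: the origin (TCP) lies on the centre line of the jaws, within the pads' length; the fingertips stand 14 mm ahead of it and the grasp point (between the pads) lies 5 mm behind it; x points along the fingers, y is the direction in which the jaws open and shut, and the axes are right-handed (so a half turn about x gives the same grasp; the last joint's range is limited). The gripper opens to 94 mm and grips with 3 to 60 N. Pads are 16 mm wide; open, the fingers measure 119 mm over their backs; the gripper's body (75 mm by 177 mm) begins 78 mm behind the grasp point.
Start: joints at [1.065, 0.3, 1.521, -0, 1.321, -0.067], TCP at [0.234, 0.498, 0.219] pointing down, gripper open.
Joint ranges: [-3.03, 3.03], [-0.79, 2.21], [0.23, 2.52], [-1.04, 4.18], [0, 3.07], [-2.55, 2.55]. Speed limits (rad/s): [2.22, 2.22, 2.57, 3.14, 3.14, 3.14].

## Interface

Orientations are given as [roll, pitch, yaw] about the fixed x, y, z axes, in that order (R = Rz(yaw) Ry(pitch) Rx(roll)).
In Python, from station import * gives the robot as it stands. The module is installed in compiled form; this text tells all that it offers.
- The arm moves only by the shell command python3 -m handwheel 'ROWS' [FORCE]. ROWS is JSON, a list of rows, each a list of 3 entries, a list of its own where there are three numbers: the shift along the tool's x, y, z in mm, then the turn about the tool's x in rad, then the gripper command: -1 is fully open, 1 is shut, values between are in proportion. In form: [[[dx, dy, dz], spin, gripper], ...]. A call has exactly 5 rows; each row is the pose to reach, as a shift and turn from the pose measured when the call began, along the tool's axes at that moment; what a row does not reach only later rows make up. A row lasts 1/10 s, in which the tool goes at most 50 mm and 8.59 degrees, less where a joint would pass 70% of its speed; a pose out of reach is approached as far as the arm can. A call with a gripper value outside its range is refused whole. The fingers move at their own pace and stop on an object; FORCE is the grip in N (left out, the last holds). Time passes only in rows, so rows that repeat a pose let the fingers close, or fill a call up. It gives the time, the measured TCP pose, the force and the opening at its end, in the units of the state.
- get_obs(): the state, without advancing time (a new reading comes with each control period).
- camera(name): name is "scene" or "side" or "wrist"; returns (picture, depth): 480x640x3 uint8, blue, green, red; 480x640 float32, m along the optical axis (not along the pixel's ray), 0 where there is no reading.
- camera_info(name): a dict with "fx", "fy", "cx", "cy" (pixels), "extrinsics" (4x4, takes a point from camera to world coordinates). Camera axes: x right, y down, z forward; pixel columns grow to the right and rows downward; lengths in m; the calibration is good to about 2 mm. A picture is of the moment at which its call begins: read the wrist's pose just before it. camera_info takes no time and is no camera call; for the wrist camera it gives the pose at the moment of the call.
- hand_in(): hands the job in, once; it reports no verdict.
The state is a dict: "time_s": time; "qpos": joint angles; "joint_vel": joint speeds; "tau": joint torques, N m; "ee_pos": TCP position; "eef_rot": TCP orientation; "force": force on the tool from outside, world axes, zero at the start; "moment": the same for the moment, N m; "grip_width": finger opening in m.
Only numpy, scipy, OpenCV 4.12 (cv2) and the standard library are available. Lean on these libraries where they do the work, as an engineer would, in place of code of your own. Each camera call takes 0.05 s, during which the arm holds its last target. There are 200 camera calls.

## Task

Take the pusher out of its tray and, with it, gently slide the plastic blank over the die bed: first press it lightly flush against the long stop, then along it until it is also pressed lightly flush against the short stop. Leave the blank touching both stops along its edges, and stand the pusher gently back upright in its tray. Keep the robot itself off the blank, do not press so hard that the edges dent (20 N at a stop is too much) or tip the blank, and leave the other things on the bench alone.

Things in the scene. Friction and masses are not known exactly. Their poses are not given: they have to be found in the camera images.
- bed: dark steel die bed fixed on the bench, 250 (x) x 260 (y) x 30 mm high. Origin: centre of its underside; x points away from the robot at yaw 0. It carries both stops and two steel posts 22 mm thick and 42 mm high standing on it near its far corners, at x 104 mm, y -105 and +112 mm, outside the stops.
- long_stop: fixed steel bar on the far part of the bed, 170 mm long along its y, 16 mm wide, 14 mm high. Origin: middle of its contact face, at the level of the bed's top (30 mm above the bench). Its contact face is the plane x = 0 and looks to -x; axes as the bed's. Its origin is at x 75, y 0 mm on the bed. Rigid. A light press is 2 to 20 N at the stop, kept 0.3 s.
- short_stop: fixed steel bar on the left (+y) of the bed, 80 mm long along its x, 16 mm wide, 14 mm high, square to the long stop. Origin: middle of its contact face at the level of the bed's top. Its contact face is the plane y = 0 and looks to -y; axes as the bed's. Its origin is at x 20, y 80 mm on the bed. Rigid; same light press.
- blank: plain flat white plastic plate lying loose on the bed, 90 (x) x 120 (y) x 12 mm thick, 0.13 to 0.23 kg; smooth: it slides under less than 1 N. Origin: centre of its underside. Starts 18 to 50 mm short of each stop, turned up to 0.25 rad; its +x edge (120 mm) belongs on the long stop, its +y edge (90 mm) on the short stop.
- blank_inner (a point): corner of the blank at its +x, +y (45, 60 mm from its centre), at half its thickness: it ends in the corner of the two stops
- blank_right (a point): corner of the blank at its +x, -y, half its thickness: the other end of the edge for the long stop
- blank_near (a point): corner of the blank at its -x, +y, half its thickness: the other end of the edge for the short stop
- pusher: push stick standing upright, loose, 0.12 kg: round white plastic foot 36 mm wide, 16 mm high, steel neck 18 mm wide up to 36 mm, square wooden handle 22 x 22 mm from 36 to 82 mm. Origin: on the handle's axis at the foot's underside; z up, x, y square to the flats. The foot is eccentric: its centre lies 6 mm off the handle's axis, stiffly set in any direction, not reported: each side stands out 12 to 24 mm.
- tray: low open grey plastic tray fixed on the bench, left or right of the bed, 110 x 110 mm outside, walls 5 mm thick and 16 mm high, floor 5 mm thick. Origin: centre of its underside. The pusher stands in it. A like tray with five steel dowels lies on the other side.
- wrench: bystander: loose steel wrench, 170 mm long, lying on the bench between the robot and the bed, to the right
- screwdriver: bystander: loose screwdriver, 190 mm long, lying between the robot and the bed, to the left
- oil_can: bystander: loose steel can, 60 mm wide, 120 mm high, beyond the bed to the right
- nut_bowl: bystander: loose green plastic bowl, 90 mm wide, 40 mm high, right of the bed
- collar: bystander: loose steel disc, 48 mm wide, 22 mm high, left of the bed's far end
Mind the look-alikes: they are no part of the job. There is more than one size of the pusher; the job needs the middle-sized.

How it is judged:
On the way, in this order (a step that is already met when the one before it is completed fails the run):
1. the pusher is lifted out of its tray (z of pusher in the frame of tray above 0.03 m and contact force between the fingers and pusher above 1 N), for 0.1 s.
2. the pusher presses the blank flush against the long stop (both ends of the edge within 1.5 mm) with at least 2 N at the stop (x of each of blank_inner, blank_right in the frame of long_stop above -0.0015 m and contact force between blank and long_stop above 2 N and contact force between pusher and blank above 1 N), for 0.2 s.
3. the pusher presses the blank flush against the short stop with at least 2 N at the stop, while it is still flush with the long one (x of each of blank_inner, blank_right in the frame of long_stop above -0.0015 m and y of each of blank_inner, blank_near in the frame of short_stop above -0.0015 m and contact force between blank and short_stop above 2 N and contact force between pusher and blank above 1 N), for 0.2 s.
At the end, for the whole second after the job is handed in: The blank lies flat on the bed with both edges within 1.5 mm of their stops at both ends, and the pusher stands upright (within 0.08 rad) on the floor of its tray, its centre within 45 mm of the tray's centre; both at rest (x of each of blank_inner, blank_right in the frame of long_stop above -0.0015 m and y of each of blank_inner, blank_near in the frame of short_stop above -0.0015 m and z of blank in the frame of bed below 0.032 m and linear speed of blank below 0.01 m/s and horizontal distance between pusher and tray below 0.045 m and z of pusher in the frame of tray below 0.008 m and angle between pusher's own z axis and vertical below 0.08 rad and linear speed of pusher below 0.02 m/s); the robot touches nothing.
It fails at once if more than 20 N between the blank and either stop (contact force between blank and long_stop above 20 N or contact force between blank and short_stop above 20 N).
It fails at once if the robot itself touches the blank (contact force between any of the arm, the fingers and blank above 0.5 N).
It fails at once if the blank is tipped or lifted (angle between blank's own z axis and vertical above 0.1 rad or z of blank in the frame of bed above 0.04 m).
It fails at once if the pusher is let fall (loose and moving faster than 0.35 m/s, a fall of over 6 mm) or slammed into its tray (over 80 N) (contact force between pusher and tray above 80 N or (contact force between the fingers and pusher below 0.1 N and linear speed of pusher above 0.35 m/s)).
It fails at once if a bystander (wrench, screwdriver, can, bowl, disc) is moved more than 20 mm (distance of any of wrench, screwdriver, oil_can, nut_bowl, collar from where it was at the start of the episode above 0.02 m).
It also fails if it takes over 72 s, if anything falls off the work surface, if the arm or the gripper's body presses on something with over 40 N, if the wrist force passes 120 N, or if a joint passes its speed limit or range.

## Working session

There is one attempt and no reset: what is moved stays moved. The work goes in short steps, Python scripts to look and compute and a shell command to move; the robot and the scene stay as the last step left them, time stands still between calls to the robot, and variables do not carry over. Pictures are saved under pics/ and viewed, about 8 in all and at most 12, crops included, and the job is handed in when it is done.

```bash
mkdir -p pics
cat > h.py <<'E'
from station import *
import numpy as np, cv2
def snap(n):
    ci=camera_info(n); p,d=camera(n); return p,d,ci
def pts(d,ci):
    v,u=np.mgrid[0:480,0:640]
    P=np.stack([(u-ci['cx'])/ci['fx']*d,(v-ci['cy'])/ci['fy']*d,d],-1)
    E=np.array(ci['extrinsics']); return P@E[:3,:3].T+E[:3,3]
def ray(u,v,z,ci):
    E=np.array(ci['extrinsics']); r=E[:3,:3]@np.array([(u-ci['cx'])/ci['fx'],(v-ci['cy'])/ci['fy'],1.])
    o=E[:3,3]; return o+r*(z-o[2])/r[2]
def proj(p,ci):
    E=np.array(ci['extrinsics']); q=E[:3,:3].T@(np.array(p)-E[:3,3]); return ci['fx']*q[0]/q[2]+ci['cx'],ci['fy']*q[1]/q[2]+ci['cy']
E
python3 - <<'E'
from h import *
o=get_obs();print(o)
for n in ("scene","side"):
    p,d,ci=snap(n);cv2.imwrite(f"pics/{n}0.png",p);np.savez(f"{n}0",p=p,d=d);print(n,np.round(ci['extrinsics'],3).tolist(),ci['fx'],(d>0).mean())
E
```

```text
{'time_s': 0.0, 'qpos': array([ 1.06538730e+00,  3.00495175e-01,  1.52159839e+00,  8.22226793e-06,
        1.32068270e+00, -6.66101624e-02]), 'joint_vel': array([-8.32118208e-04, -3.63494734e-04, -5.84575979e-04, -2.72959725e-04,
       -8.15668753e-04,  6.52861508e-05]), 'tau': array([-1.67504575e-03, -5.31813347e+01, -3.52729475e+01,  7.07414676e-02,
        2.44690699e-02, -7.86356213e-05]), 'ee_pos': array([0.23355362, 0.4976729 , 0.21886579]), 'eef_rot': array([-1.64413496,  1.56961269, -2.08293586]), 'force': array([-0.08525584, -0.01932108,  1.25253974]), 'moment': array([-0.03797902,  0.00523303, -0.03790046]), 'grip_width': 0.09417765502852637}
scene [[0.726, 0.488, -0.485, 1.042], [0.688, -0.528, 0.498, -0.534], [-0.013, -0.695, -0.719, 0.807], [0.0, 0.0, 0.0, 1.0]] 465.58225374417765 0.9959993489583333
side [[0.981, -0.104, 0.163, 0.386], [-0.193, -0.465, 0.864, -0.957], [-0.014, -0.879, -0.476, 0.56], [0.0, 0.0, 0.0, 1.0]] 464.73241061930065 0.9960221354166666
```

View pics/scene0.png

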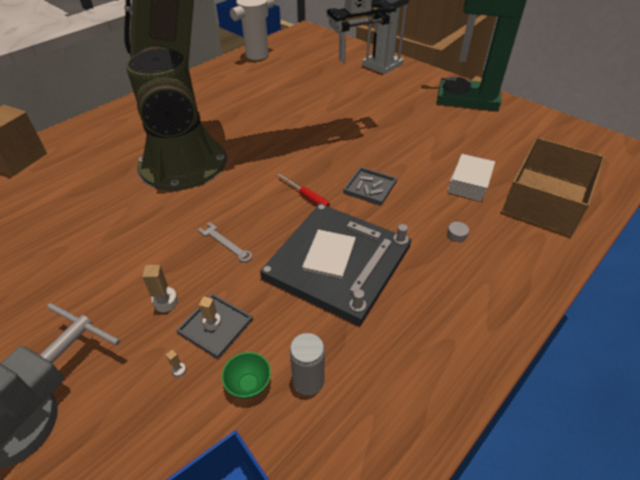

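View pics/side0.png

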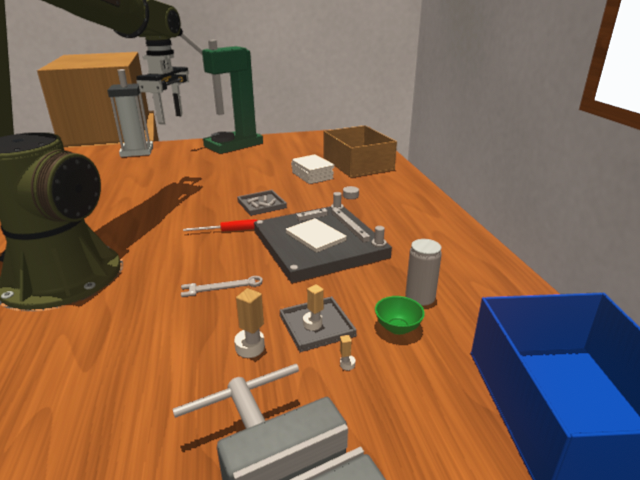

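Candidates for the pusher in the scene view: large at (158,288) on the bench, middle at (209,313) in the right tray, small at (175,362) on the bench. The one in the tray is the middle-sized, which fits. The scene also shows the blank at (330,253) on the bed, the long stop at (371,265), the short stop at (365,229) and the dowel tray at (370,185).

```bash
cat > meas.py <<'E'
from h import *
out=[]
for n in ("scene","side"):
    z=np.load(n+"0.npz");p,d=z['p'],z['d'];ci=camera_info(n);W=pts(d,ci)
    hsv=cv2.cvtColor(p,cv2.COLOR_BGR2HSV)
    X,Y,Z=W[...,0],W[...,1],W[...,2]
    reg=(X>.3)&(X<.85)&(Y>-.5)&(Y<.4)
    def rect(m,name,zz):
        m=cv2.morphologyEx(m.astype(np.uint8),cv2.MORPH_OPEN,np.ones((2,2)))
        k,l,s,c=cv2.connectedComponentsWithStats(m)
        for i in range(1,k):
            if s[i,4]<25: continue
            cn=cv2.findContours((l==i).astype(np.uint8),0,2)[0]; cn=max(cn,key=len)[:,0]
            q=np.array([ray(u,v,zz,ci)[:2] for u,v in cn])
            r=cv2.minAreaRect((q*1000).astype(np.float32)); 
            w=W[l==i]
            print(n,name,'px',c[i].round(),'n',s[i,4],'rect c',np.round(r[0],1),'size',np.round(r[1],1),'ang',round(r[2],1),'z',np.round(np.percentile(w[:,2],[5,50,95]),4))
    rect(reg&(Z>.038)&(Z<.052)&(hsv[...,1]<70)&(hsv[...,2]>140),'blank',.042)
    rect(reg&(Z>.0395)&(Z<.06)&(hsv[...,1]<70)&(hsv[...,2]<=185),'stops',.044)
    rect(reg&(Z>.022)&(Z<.06)&(hsv[...,1]<90),'bed',.03)
    rect(reg&(hsv[...,0]>8)&(hsv[...,0]<28)&(hsv[...,1]>70)&(Z>.035)&(Y<-.1),'wood',.087)
    rect(reg&(hsv[...,1]<60)&(hsv[...,2]<140)&(Z>.003)&(Z<.021),'tray',.016)
E
python3 meas.py
python3 - <<'E'
from h import *
p=cv2.imread('pics/scene0.png');a=cv2.resize(p[250:390,130:260],None,fx=4,fy=4,interpolation=2)
cv2.imwrite('pics/crop1.png',a)
E
```

```text
scene blank px [364. 230.] n 66 rect c [588.7 105.2] size [37.2 13.1] ang 11.9 z [0.0429 0.0451 0.0485]
scene blank px [330. 254.] n 1591 rect c [578.7  -1.8] size [ 89.6 120.4] ang 26.6 z [0.0401 0.0431 0.0454]
scene blank px [387. 243.] n 29 rect c [653.9 107. ] size [11.7 16.6] ang 12.5 z [0.0423 0.045  0.047 ]
scene blank px [372. 265.] n 229 rect c [669.6  33.2] size [ 13.1 109.4] ang 12.5 z [0.0425 0.045  0.0477]
scene blank px [356. 288.] n 36 rect c [685.6 -39.8] size [12.4 15.8] ang 18.9 z [0.0433 0.0457 0.0726]
scene stops px [365. 231.] n 220 rect c [592.6 101.4] size [81.2 21.8] ang 12.3 z [0.0375 0.0445 0.0477]
scene stops px [402. 238.] n 57 rect c [669.7 142.5] size [18.2 22.6] ang 36.2 z [0.0364 0.0458 0.057 ]
scene stops px [372. 266.] n 475 rect c [672.5  30.7] size [ 18.3 172.2] ang 12.3 z [0.0326 0.0447 0.0478]
scene stops px [161. 299.] n 27 rect c [ 412.5 -334.1] size [18.3  7.5] ang 53.4 z [0.0353 0.0397 0.045 ]
scene stops px [359. 304.] n 58 rect c [717.  -68.9] size [20.7 14.9] ang 42.9 z [0.0371 0.047  0.0556]
scene stops px [309. 382.] n 163 rect c [ 759.3
[... 3668 characters left out ...]
6 -123.7] size [104.1  24.9] ang 13.2 z [0.0002 0.0087 0.0165]
side tray px [318. 272.] n 35 rect c [ 554.4 -136.3] size [23.5 10.8] ang 77.6 z [0.0004 0.0087 0.017 ]
side tray px [308. 275.] n 76 rect c [ 529.6 -140.8] size [27.  27.7] ang 78.6 z [-0.      0.0096  0.0166]
side tray px [423. 299.] n 162 rect c [ 730.1 -274.1] size [31.9 52.2] ang 66.2 z [-0.0007  0.0113  0.0179]
side tray px [318. 326.] n 1859 rect c [ 518.4 -301. ] size [110.7 117.3] ang 10.4 z [0.0027 0.0053 0.016 ]
side tray px [261. 348.] n 52 rect c [ 410.4 -346.7] size [30.   9.1] ang 71.5 z [-0.0011  0.0073  0.0164]
side tray px [346. 362.] n 59 rect c [ 542.8 -410. ] size [16.6 12.9] ang 74.7 z [0.0072 0.0106 0.0166]
```

View pics/crop1.png

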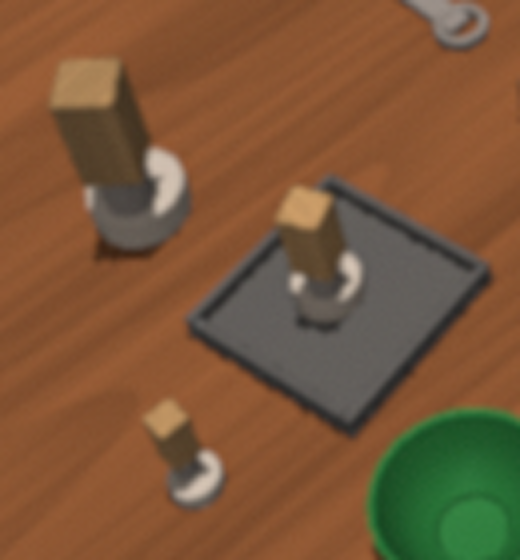

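The crop confirms it: large stick (top 119 mm), middle in the tray (top about 87 mm = 82 + 5 floor), small (60 mm). Next I work out the tool axes and the wrist camera offset.

```bash
cat >> h.py <<'E'
from scipy.spatial.transform import Rotation as Ro
def tool():
    o=get_obs(); R=Ro.from_euler('xyz',o['eef_rot']).as_matrix(); return o,R
def go(x,y,z,yawdir=None):
    o,R=tool(); d=R.T@(np.array([x,y,z])-o['ee_pos'])*1000
    s=None
    if yawdir is not None:  # wanted world angle of tool y (mod pi)
        a=np.arctan2(R[1,1],R[0,1]); s=-((yawdir-a+np.pi/2)%np.pi-np.pi/2)  # x down: spin = -world yaw
    print('t',round(o['time_s'],2),'pos',np.round(o['ee_pos'],4),'F',np.round(o['force'],1),'shift',np.round(d,1),'spin',s)
E
python3 - <<'E'
from h import *
o,R=tool();print(R.round(3));ci=camera_info('wrist');E=np.array(ci['extrinsics']);print((R.T@E[:3,:3]).round(3),R.T@(E[:3,3]-o['ee_pos']),ci['fx'])
go(.45,0,.23,np.pi/2);go(.49,-.30,.23)
z=np.load('scene0.npz');W=pts(z['d'],camera_info('scene'))
for n in('scene','side'):
    z=np.load(n+'0.npz');W=pts(z['d'],camera_info(n));m=(W[...,2]>.082)&(W[...,2]<.093)&(abs(W[...,0]-.52)<.05)&(abs(W[...,1]+.31)<.05);print(n,m.sum(),W[m].mean(0))
E
```

```text
[[-0.001  0.425  0.905]
 [-0.001  0.905 -0.425]
 [-1.    -0.001 -0.   ]]
[[-0.    -0.287  0.958]
 [ 1.     0.     0.   ]
 [-0.     0.958  0.287]] [-0.16583252  0.00032357 -0.08417456] 359.70666869684754
t 0.1 pos [0.2336 0.4977 0.2189] F [ 0.3 -0.2  0. ] shift [ -10.7 -358.6  407.4] spin -0.4387999623556884
t 0.1 pos [0.2336 0.4977 0.2189] F [ 0.3 -0.2  0. ] shift [ -10.4 -613.2  571. ] spin None
scene 128 [ 0.51829758 -0.29173927  0.08705115]
side 112 [ 0.51474676 -0.29401852  0.08590499]
```

```bash
python3 -m handwheel '[[[-2,-33,37],0,-1],[[-4,-66,75],0,-1],[[-6,-99,112],0,-1],[[-8,-132,150],0,-1],[[-11,-165,188],0,-1]]' 60
python3 -m handwheel '[[[0,-33,42],0,-1],[[0,-66,84],0,-1],[[0,-99,125],0,-1],[[0,-132,167],0,-1],[[0,-165,208],0,-1]]'
python3 -c "
from h import *
go(.53,0,.24,np.pi/2)"
```

```text
time_s: 0.6
ee_pos: [0.3335, 0.2673, 0.2299]
eef_rot: [-1.746, 1.569, -2.184]
force: [1.1, -0.5, -0.5]
grip_width: 0.0945
time_s: 1.1
ee_pos: [0.4446, 0.043, 0.2301]
eef_rot: [-1.634, 1.57, -2.073]
force: [1.0, 0.2, 0.3]
grip_width: 0.0938
t 1.1 pos [0.4446 0.043  0.2301] F [1.  0.2 0.3] shift [-9.9 -2.7 95.6] spin -0.4384973347512009
```

```bash
python3 -m handwheel '[[[-3,-1,30],-0.13,-1],[[-6,-2,60],-0.26,-1],[[-10,-3,96],-0.38,-1],[[-10,-3,96],-0.438,-1],[[-10,-3,96],-0.438,-1]]'
python3 - <<'E'
from h import *
go(.53,0,.24,np.pi/2)
p,d,ci=snap('wrist');cv2.imwrite('pics/w1.png',p);np.savez('w1',p=p,d=d);np.save('w1e',ci['extrinsics'])
go(.49,-.29,.2)
E
```

```text
time_s: 1.6
ee_pos: [0.5303, -0.0008, 0.2393]
eef_rot: [-2.733, 1.569, -2.734]
force: [-0.2, -0.2, -0.2]
grip_width: 0.0938
t 1.6 pos [ 0.5303 -0.0008  0.2393] F [-0.2 -0.2 -0.2] shift [-0.7  0.8 -0.3] spin -0.0003900137023118422
t 1.65 pos [ 5.300e-01 -5.000e-04  2.396e-01] F [-0.1  0.   0.1] shift [  39.9 -289.6  -39.3] spin None
```

View pics/w1.png

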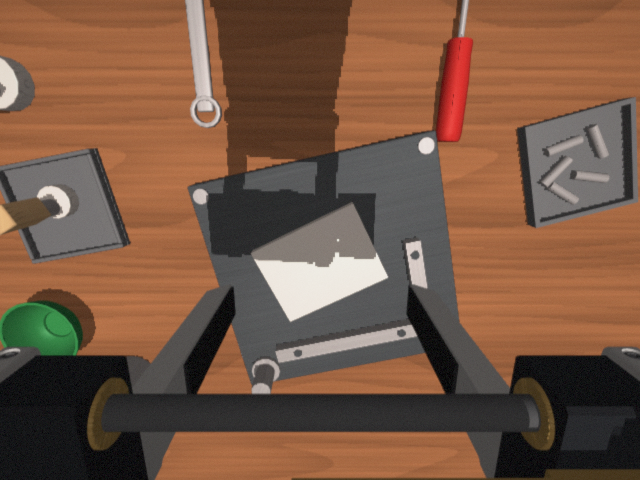

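The wrist view shows the blank at (320,263), the long stop along (278..420, 353..333), the short stop at (415,263) and the tray with the pusher at (60,205). The rest is measured from this picture.

```bash
cat > m2.py <<'E'
from h import *
import sys
def meas(f):
    z=np.load(f+'.npz');p,d=z['p'],z['d'];ci=camera_info('wrist');ci=dict(ci);ci['extrinsics']=np.load(f+'e.npy')
    W=pts(d,ci);Z=W[...,2];hsv=cv2.cvtColor(p,cv2.COLOR_BGR2HSV)
    X,Y=W[...,0],W[...,1]
    m=(np.abs(X-.59)<.15)&(np.abs(Y-.01)<.15)&(Z<.06)&(Z>.025)&(hsv[...,2]>85)&(hsv[...,1]<70)
    m=cv2.morphologyEx(m.astype(np.uint8),cv2.MORPH_CLOSE,np.ones((5,5)))
    k,l,s,c=cv2.connectedComponentsWithStats(m)
    for i in range(1,k):
        if s[i,4]<200: continue
        cn=max(cv2.findContours((l==i).astype(np.uint8),0,1)[0],key=len)[:,0]
        zz=.042 if s[i,4]>4000 else .044
        q=np.array([ray(u,v,zz,ci)[:2] for u,v in cn]);r=cv2.minAreaRect((q*1000).astype(np.float32))
        print(c[i].round(),s[i,4],'c',np.round(r[0],1),'size',np.round(r[1],1),'ang',round(r[2],2),'medZ',np.median(Z[l==i]).round(4)); print(np.round(cv2.boxPoints(r),1).tolist())
    return p,d,ci,W,hsv
if __name__=='__main__':
    p,d,ci,W,hsv=meas(sys.argv[1])
    Z=W[...,2];X,Y=W[...,0],W[...,1]
    for nm,m,zz in(('tray',(Z>.002)&(Z<.02)&(hsv[...,1]<70)&(np.abs(X-.52)<.09)&(np.abs(Y+.29)<.09),.016),('foot',(Z>.012)&(Z<.03)&(hsv[...,1]<70)&(hsv[...,2]>120)&(np.abs(X-.52)<.05)&(np.abs(Y+.29)<.05),.021),('top',(Z>.08)&(Z<.095)&(np.abs(X-.52)<.05)&(np.abs(Y+.29)<.05),.087)):
        cs=cv2.findContours(m.astype(np.uint8),0,1)[0]
        if cs:
            cn=max(cs,key=cv2.contourArea)[:,0];q=np.array([ray(u,v,zz,ci)[:2] for u,v in cn]);r=cv2.minAreaRect((q*1000).astype(np.float32));print(nm,len(cn),np.round(r[0],1),np.round(r[1],1),round(r[2],2))
E
python3 m2.py w1
```

```text
[344. 266.] 35185 c [581.9  13. ] size [240.6 250.1] ang 12.41 medZ 0.031
[[437.5, 109.30000305175781], [491.29998779296875, -135.0], [726.2000122070312, -83.30000305175781], [672.5, 161.0]]
[284. 178.] 1627 c [482.7 -41.2] size [72.1 28.4] ang 89.98 medZ 0.0305
[[468.5, -77.19999694824219], [496.79998779296875, -77.19999694824219], [496.8999938964844, -5.099999904632568], [468.5, -5.099999904632568]]
tray 496 [ 517.8 -283.1] [108.9 117.7] 10.43
foot 109 [ 509.5 -285.3] [35.6 30.4] 23.79
top 81 [ 514.7 -286.8] [22.3 25.8] 28.17
```

```bash
python3 -m handwheel '[[[0,-50,-6],0,-1],[[0,-100,-12],0,-1],[[0,-150,-20],0,-1],[[0,-200,-30],0,-1],[[0,-250,-40],0,-1]]'
python3 -m handwheel '[[[0,-20,0],0,-1],[[0,-40,0],0,-1],[[0,-40,0],0,-1],[[0,-40,0],0,-1],[[0,-40,0],0,-1]]'
python3 - <<'E'
from h import *
p,d,ci=snap('wrist');cv2.imwrite('pics/w2.png',p);np.savez('w2',p=p,d=d);np.save('w2e',ci['extrinsics'])
go(.515,-.293,.13,np.pi/2+.2)
E
python3 m2.py w2
```

```text
time_s: 2.15
ee_pos: [0.4891, -0.2483, 0.2402]
eef_rot: [-2.476, 1.569, -2.479]
force: [0.5, 0.0, -0.3]
grip_width: 0.094
time_s: 2.65
ee_pos: [0.4893, -0.2871, 0.2403]
eef_rot: [-2.51, 1.569, -2.512]
force: [-0.3, 0.1, -0.0]
grip_width: 0.0942
t 2.7 pos [ 0.4893 -0.2872  0.2403] F [-0.4  0.5  0.1] shift [110.3  -5.7  25.8] spin -0.20242847875116032
[548. 278.] 22751 c [568.1 -31.7] size [199.8 184.5] ang 13.02 medZ 0.0312
[[450.0, 35.70000076293945], [491.6000061035156, -144.10000610351562], [686.2000122070312, -99.0999984741211], [644.5999755859375, 80.69999694824219]]
tray 368 [ 517.6 -287.9] [111.1 109.2] 10.48
foot 90 [ 506.6 -287.2] [33.8 25.9] 72.94
top 77 [ 514.4 -291.5] [23.5 22.6] 27.91
```

View pics/w2.png

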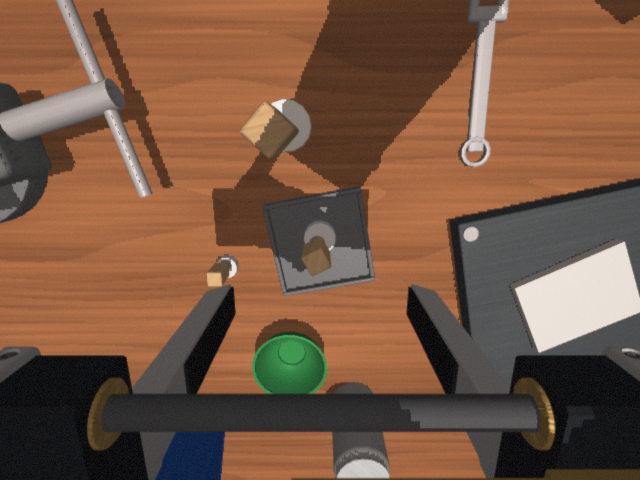

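Wrist view: the pusher's handle is at (316,256) in the tray, with the foot at (320,235) in shade. The bowl is at (290,365), the large stick at (270,130) and the small one at (220,270). Next: refine the bed, blank and foot, then the grasp.

```bash
cat > m3.py <<'E'
from h import *
import sys
def load(f):
    z=np.load(f+'.npz');ci=dict(camera_info('wrist'));ci['extrinsics']=np.load(f+'e.npy');W=pts(z['d'],ci);return z['p'],z['d'],ci,W,cv2.cvtColor(z['p'],cv2.COLOR_BGR2HSV)
def rects(m,zz,ci,W,mn=200):
    k,l,s,c=cv2.connectedComponentsWithStats(m.astype(np.uint8))
    for i in range(1,k):
        if s[i,4]<mn: continue
        cn=max(cv2.findContours((l==i).astype(np.uint8),0,1)[0],key=len)[:,0]
        q=np.array([ray(u,v,zz,ci)[:2] for u,v in cn]);r=cv2.minAreaRect((q*1000).astype(np.float32))
        print(c[i].round(),s[i,4],'c',np.round(r[0],1),'size',np.round(r[1],1),'ang',round(r[2],2),'Z',np.median(W[l==i][:,2]).round(4),np.round(cv2.boxPoints(r),1).tolist())
E
python3 - <<'E'
from m3 import *
p,d,ci,W,h=load('w1');X,Y,Z=W[...,0],W[...,1],W[...,2]
a=(abs(X-.59)<.14)&(abs(Y-.01)<.16)
print('bright');rects(a&(Z>.02)&(Z<.055)&(h[...,1]<60)&(h[...,2]>125),.043,ci,W)
print('high');rects(a&(Z>.0365)&(Z<.055),.043,ci,W)
print('bed bright vals',np.median(h[a&(Z<.034)&(Z>.026)],0))
# bed near edge and corner pixel points
for u,v in((190,187),(437,131),(252,383),(278,353)):print(u,v,ray(u,v,.03,ci).round(4))
p,d,ci,W,h=load('w2');X,Y,Z=W[...,0],W[...,1],W[...,2]
m=(abs(X-.51)<.05)&(abs(Y+.29)<.05)&(Z>.014)&(Z<.028)&(h[...,1]<70);print('foot');rects(m,.021,ci,W,30)
cn=max(cv2.findContours(m.astype(np.uint8),0,1)[0],key=len)[:,0]
q=np.array([ray(u,v,.021,ci)[:2] for u,v in cn]);print(np.round(q[::4]*1000).astype(int).tolist())
go(.5145,-.2915,.13,np.radians(118))
E
```

```text
bright
[320. 264.] 8878 c [575.4  -1.5] size [ 90.2 120.7] ang 26.47 Z 0.0424 [[508.1000061035156, 32.5], [561.9000244140625, -75.5999984741211], [642.7000122070312, -35.400001525878906], [588.9000244140625, 72.69999694824219]]
[416. 264.] 644 c [575.2 101.5] size [54.3 16.5] ang 12.22 Z 0.0445 [[546.9000244140625, 103.80000305175781], [550.4000244140625, 87.69999694824219], [603.5, 99.19999694824219], [600.0, 115.30000305175781]]
[345. 344.] 1708 c [669.8  27.1] size [ 16.7 161.6] ang 12.42 Z 0.0444 [[644.2000122070312, 104.19999694824219], [679.0, -53.599998474121094], [695.2999877929688, -50.0], [660.5999755859375, 107.80000305175781]]
[268. 367.] 203 c [702.9 -64.7] size [32.3 26.9] ang 76.7 Z 0.0362 [[686.0999755859375, -77.30000305175781], [712.2999877929688, -83.5], [719.7999877929688, -52.099998474121094], [693.5, -45.900001525878906]]
high
[320. 263.] 8989 c [574.2  -2. ] size [ 90.8 119.5] ang 26.38 Z 0.0424 [[506.8999938964844, 31.299999237060547], [560.0, -75.80000305175781], [641.4000244140625, -35.400001525878906], [588.2999877929688, 71.69999694824219]]
[415. 262.] 767
[... 1633 characters left out ...]
, -338], [475, -337], [474, -333], [474, -329], [473, -324], [472, -320], [471, -316], [471, -311], [470, -307], [469, -303], [468, -298], [468, -294], [467, -290], [466, -285], [465, -281], [465, -277], [464, -272], [463, -268], [462, -264], [462, -260], [460, -255], [459, -251], [462, -248], [466, -247], [470, -246], [475, -245], [479, -244], [483, -243], [488, -243], [492, -242], [497, -241], [492, -241], [488, -241], [483, -241], [479, -241], [475, -241], [470, -242], [466, -242], [462, -244], [459, -247], [459, -251], [459, -255], [459, -260], [459, -264], [459, -268], [460, -273]]
t 2.7 pos [ 0.4893 -0.2872  0.2403] F [-0.4  0.5  0.1] shift [110.3  -4.2  25.3] spin -0.49112066930957265
```

The foot fits a 36 mm circle centred at (509.5, −288.1). Against the handle axis at (514.5, −291.5) that is 6.05 mm off, as it should be. Bed yaw is 12.4°, origin (587.8, 13.9). The blank sits at bed (−15.8, −12.5) mm, turned 0.245 rad. Now the grasp.

```bash
python3 -m handwheel '[[[0,-1,6],-0.13,0],[[10,-2,12],-0.26,0],[[40,-4,25],-0.39,0],[[70,-4,25],-0.49,0],[[110,-4,25],-0.49,0]]'
python3 -m handwheel '[[[0,0,0],0,0],[[0,0,0],0,0],[[0,0,0],0,0],[[0,0,0],0,0],[[0,0,0],0,0]]'
python3 - <<'E'
from m3 import *
p,d,ci=snap('wrist');cv2.imwrite('pics/w3.png',p);np.savez('w3',p=p,d=d);np.save('w3e',ci['extrinsics'])
p,d,ci,W,h=load('w3');X,Y,Z=W[...,0],W[...,1],W[...,2]
rects((abs(X-.515)<.03)&(abs(Y+.292)<.03)&(Z>.08)&(Z<.095),.087,ci,W,50)
go(.5145,-.2915,.06,np.radians(118))
E
```

```text
time_s: 3.2
ee_pos: [0.5246, -0.2738, 0.1296]
eef_rot: [-2.467, 1.544, -2.004]
force: [0.7, -1.3, -0.7]
grip_width: 0.0574
time_s: 3.7
ee_pos: [0.5249, -0.2741, 0.131]
eef_rot: [-2.392, 1.544, -1.93]
force: [0.0, 0.0, 0.0]
grip_width: 0.0472
[303. 254.] 1270 c [ 514.8 -291.9] size [23.1 22.1] ang 26.87 Z 0.0873 [[499.5, -287.20001220703125], [509.5, -306.8999938964844], [530.0999755859375, -296.5], [520.0999755859375, -276.79998779296875]]
t 3.75 pos [ 0.5248 -0.2741  0.1307] F [-0.8 -0.3 -0.1] shift [ 71.2  -9.7 -15.6] spin -0.026117886774229326
```

View pics/w3.png

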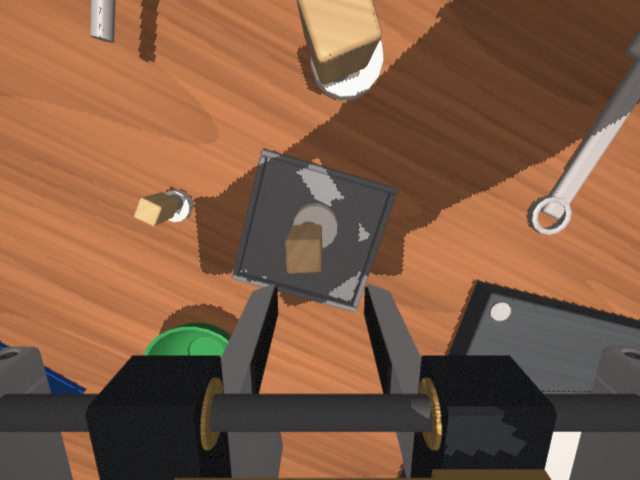

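```bash
cat >> h.py <<'E'
def tilt():
    o,R=tool(); print('tool x in world',R[:,0].round(4),'tool y ang',np.degrees(np.arctan2(R[1,1],R[0,1])).round(2),'pos',o['ee_pos'].round(4))
E
python3 -c "
from h import *
tilt()"
python3 -m handwheel '[[[0,0,0],0,0],[[0,0,0],0,0],[[0,0,0],0,0],[[0,0,0],0,0],[[-45,0,0],0,0]]'
python3 -m handwheel '[[[0,0,0],0,0],[[0,0,0],0,0],[[0,0,0],0,0],[[0,0,0],0,0],[[0,0,0],0,0]]'
python3 -c "
from h import *
tilt();go(.5145,-.2915,.13,np.radians(118))"
```

```text
tool x in world [-0.01   -0.0251 -0.9996] tool y ang 116.5 pos [ 0.5248 -0.2741  0.1307]
time_s: 4.25
ee_pos: [0.5232, -0.2719, 0.1709]
eef_rot: [-2.776, 1.543, -2.314]
force: [-0.1, 1.0, 0.7]
grip_width: 0.0467
time_s: 4.75
ee_pos: [0.5231, -0.2718, 0.1703]
eef_rot: [-2.809, 1.543, -2.347]
force: [-0.2, -0.5, 0.0]
grip_width: 0.0471
tool x in world [-0.0193 -0.0197 -0.9996] tool y ang 116.49 pos [ 0.5231 -0.2718  0.1703]
t 4.75 pos [ 0.5231 -0.2718  0.1703] F [-0.2 -0.5  0. ] shift [ 40.8 -13.4 -15.4] spin -0.02632271613253101
```

```bash
python3 -m handwheel '[[[0,0,0],0.13,0],[[0,0,0],0.26,0],[[0,0,0],0.39,0],[[0,0,0],0.39,0],[[0,0,0],0.39,0]]'
python3 -c "
from h import *
tilt();print(get_obs()['qpos'].round(3))"
python3 -m handwheel '[[[0,0,0],-0.13,0],[[0,0,0],-0.26,0],[[0,0,0],-0.41,0],[[0,0,0],-0.41,0],[[0,0,0],-0.41,0]]'
python3 -c "
from h import *
tilt();print(get_obs()['qpos'].round(3));go(.5145,-.2915,.13,np.radians(118))"
```

```text
time_s: 5.25
ee_pos: [0.5231, -0.2718, 0.1701]
eef_rot: [-2.43, 1.543, -2.354]
force: [0.4, -0.8, 0.1]
grip_width: 0.0469
tool x in world [-0.0194 -0.0196 -0.9996] tool y ang 94.37 pos [ 0.5231 -0.2718  0.1701]
[-0.53   0.434  1.456 -0.028  1.258 -2.168]
time_s: 5.75
ee_pos: [0.5257, -0.2668, 0.1698]
eef_rot: [-2.778, 1.537, -2.3]
force: [-0.0, -0.1, -0.3]
grip_width: 0.0474
tool x in world [-0.0228 -0.0255 -0.9994] tool y ang 117.39 pos [ 0.5257 -0.2668  0.1698]
[-0.517  0.435  1.456 -0.035  1.258 -2.555]
t 5.75 pos [ 0.5257 -0.2668  0.1698] F [-0.  -0.1 -0.3] shift [ 40.7 -16.2 -20. ] spin -0.010694248436753373
```

Joint 6 hit its limit (−2.555) and that tilted the tool about 0.034 rad. I'll spin toward the other end, cancel the tilt against that limit, and use the equivalent half-turn grasp.

```bash
S='x'; for i in 1 2 3 4 5 6 7; do python3 -m handwheel '[[[0,0,0],0.14,0],[[0,0,0],0.28,0],[[0,0,0],0.42,0],[[0,0,0],0.56,0],[[0,0,0],0.70,0]]' >/dev/null; done
python3 -m handwheel '[[[0,0,0],0,0],[[0,0,0],0,0],[[0,0,0],0,0],[[0,0,0],0,0],[[0,0,0],0,0]]'
python3 -c "
from h import *
tilt();print(get_obs()['qpos'].round(3))"
```

```text
time_s: 9.75
ee_pos: [0.5249, -0.2684, 0.1697]
eef_rot: [2.122, 1.537, -2.313]
force: [0.4, -0.5, 0.2]
grip_width: 0.0468
tool x in world [-0.0226 -0.0246 -0.9994] tool y ang -164.11 pos [ 0.5249 -0.2684  0.1697]
[-0.521  0.435  1.456 -0.034  1.258  2.354]
```

```bash
python3 -m handwheel '[[[0,0,0],0.13,0],[[0,0,0],0.25,0],[[0,0,0],0.25,0],[[0,0,0],0.25,0],[[0,0,0],0.25,0]]'
python3 -c "
from h import *
tilt();print(get_obs()['qpos'].round(3));go(.5145,-.2915,.13,np.radians(28))"
```

```text
time_s: 10.25
ee_pos: [0.5191, -0.2782, 0.17]
eef_rot: [2.209, 1.551, -2.455]
force: [-0.4, 0.6, 0.4]
grip_width: 0.0469
tool x in world [-0.0151 -0.0124 -0.9998] tool y ang -177.28 pos [ 0.5191 -0.2782  0.17  ]
[-0.546  0.433  1.458 -0.019  1.257  2.554]
t 10.25 pos [ 0.5191 -0.2782  0.17  ] F [-0.4  0.6  0.4] shift [ 40.2   4.6 -12.6] spin -0.4411379323915421
```

```bash
python3 -m handwheel '[[[0,0,0],0.06,0],[[0,0,0],0.06,0],[[0,0,0],0.06,0],[[0,0,0],0.06,0],[[0,0,0],0.06,0]]'
python3 -c "
from h import *
tilt()"
python3 -m handwheel '[[[0,0,0],-0.14,0],[[0,0,0],-0.28,0],[[0,0,0],-0.42,0],[[0,0,0],-0.46,0],[[30,0,0],-0.46,0]]'
python3 -m handwheel '[[[0,0,0],0,0],[[0,0,0],0,0],[[0,0,0],0,0],[[0,0,0],0,0],[[0,0,0],0,0]]'
python3 -c "
from h import *
tilt();print(get_obs()['qpos'].round(3));go(.5145,-.2915,.06,np.radians(27.5))"
```

```text
time_s: 10.75
ee_pos: [0.5117, -0.2895, 0.17]
eef_rot: [1.227, 1.565, 2.81]
force: [0.1, 0.3, -0.7]
grip_width: 0.0469
tool x in world [-0.0056  0.0019 -1.    ] tool y ang -179.33 pos [ 0.5117 -0.2895  0.17  ]
time_s: 11.25
ee_pos: [0.5133, -0.2901, 0.1431]
eef_rot: [2.639, 1.569, -1.599]
force: [0.4, 0.2, -1.1]
grip_width: 0.0469
time_s: 11.75
ee_pos: [0.5134, -0.2902, 0.1438]
eef_rot: [2.96, 1.568, -1.278]
force: [-0.3, 0.1, 0.7]
grip_width: 0.0471
tool x in world [ 7.0e-04 -2.4e-03 -1.0e+00] tool y ang -152.84 pos [ 0.5134 -0.2902  0.1438]
[-5.760e-01  4.560e-01  1.490e+00 -2.000e-03  1.195e+00  2.092e+00]
t 11.75 pos [ 0.5134 -0.2902  0.1438] F [-0.3  0.1  0.7] shift [83.8 -0.4 -1.4] spin -0.005863721814681533
```

Tilt is gone. Descend, grip, lift.

```bash
python3 -m handwheel '[[[20,0,-1],0,0],[[42,0,-1],0,0],[[62,0,-1],0,0],[[82,0,-1],0,0],[[82,0,-1],0,0]]'
python3 -m handwheel '[[[0,0,0],0,0],[[0,0,0],0,1],[[0,0,0],0,1],[[0,0,0],0,1],[[0,0,0],0,1]]' 60
python3 -c "
from h import *
tilt();go(.5145,-.2915,.06)"
```

```text
time_s: 12.25
ee_pos: [0.5129, -0.2906, 0.0597]
eef_rot: [1.162, 1.568, -3.076]
force: [0.9, 0.4, 1.2]
grip_width: 0.0467
time_s: 12.75
ee_pos: [0.5132, -0.2908, 0.0603]
eef_rot: [1.48, 1.569, -2.758]
force: [0.1, 0.4, 4.2]
grip_width: 0.0211
tool x in world [-1.8e-03 -7.0e-04 -1.0e+00] tool y ang -152.84 pos [ 0.5132 -0.2908  0.0603]
t 12.75 pos [ 0.5132 -0.2908  0.0603] F [0.1 0.4 4.2] shift [ 0.3 -0.9 -1.2] spin None
```

```bash
python3 -m handwheel '[[[-5,0,0],0,1],[[-25,0,0],0,1],[[-50,0,0],0,1],[[-75,0,0],0,1],[[-75,0,0],0,1]]'
python3 -m handwheel '[[[0,0,0],-0.13,1],[[0,0,0],-0.26,1],[[0,0,0],-0.39,1],[[0,0,0],-0.52,1],[[0,0,0],-0.52,1]]'
python3 -c "
from h import *
tilt();go(.50,-.014,.14,np.radians(102.4))"
```

```text
time_s: 13.25
ee_pos: [0.5145, -0.2915, 0.1388]
eef_rot: [-2.978, 1.566, -0.933]
force: [1.0, 0.7, -3.0]
grip_width: 0.0216
time_s: 13.75
ee_pos: [0.5142, -0.2912, 0.1379]
eef_rot: [2.666, 1.567, -1.051]
force: [0.5, 1.0, -1.9]
grip_width: 0.0217
tool x in world [ 0.0017 -0.003  -1.    ] tool y ang -122.92 pos [ 0.5142 -0.2912  0.1379]
t 13.75 pos [ 0.5142 -0.2912  0.1379] F [ 0.5  1.  -1.9] shift [  -3.  -225.   162.6] spin -0.7910690982360213
```

```bash
python3 -m handwheel '[[[-1,-34,25],-0.10,1],[[-1,-70,51],-0.20,1],[[-1,-106,77],-0.30,1],[[-2,-140,102],-0.40,1],[[-2,-140,102],-0.40,1]]'
python3 -c "
from h import *
go(.50,-.014,.14,np.radians(102.4))"
```

```text
time_s: 14.25
ee_pos: [0.5041, -0.1144, 0.139]
eef_rot: [2.142, 1.568, -1.171]
force: [-0.1, 0.8, -1.1]
grip_width: 0.0216
t 14.25 pos [ 0.5041 -0.1144  0.139 ] F [-0.1  0.8 -1.1] shift [ -1.2 -98.2  21.2] spin -0.3880730016324545
```

```bash
python3 -m handwheel '[[[-1,-35,8],-0.13,1],[[-1,-70,16],-0.26,1],[[-1,-102,18],-0.388,1],[[-1,-104,18],-0.388,1],[[-1,-104,18],-0.388,1]]'
python3 - <<'E'
from m3 import *
tilt();go(.4975,-.0079,.0885,np.radians(102.4))
p,d,ci=snap('wrist');cv2.imwrite('pics/w4.png',p);np.savez('w4',p=p,d=d);np.save('w4e',ci['extrinsics'])
p,d,ci=snap('side');cv2.imwrite('pics/s4.png',cv2.resize(p[100:340,180:460],None,fx=2.2,fy=2.2));np.savez('s4',p=p,d=d)
E
```

```text
time_s: 14.75
ee_pos: [0.5041, -0.0088, 0.1394]
eef_rot: [1.582, 1.568, -1.347]
force: [0.1, -0.6, -1.6]
grip_width: 0.0217
tool x in world [ 5.0e-04 -2.4e-03 -1.0e+00] tool y ang -77.79 pos [ 0.5041 -0.0088  0.1394]
t 14.75 pos [ 0.5041 -0.0088  0.1394] F [ 0.1 -0.6 -1.6] shift [50.9 -2.4  6.3] spin -0.00337075390445829
```

View pics/w4.png

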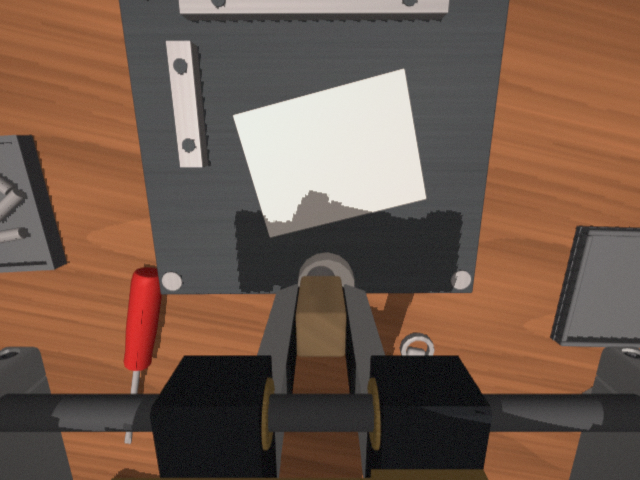

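The wrist view now shows everything at once: blank at (330,150), long stop along the top (180..448, 10), short stop at (185,105), foot at (327,265). From it I measure all of these relative to the TCP.

```bash
cat > m4.py <<'E'
from m3 import *
U=np.radians(12.4);ux=np.array([np.cos(U),np.sin(U)]);uy=np.array([-ux[1],ux[0]])
def run(f,footz):
    p,d,ci,W,h=load(f);X,Y,Z=W[...,0],W[...,1],W[...,2]
    a=(abs(X-.59)<.16)&(abs(Y-.01)<.16)
    rects(a&(Z>.02)&(Z<.055)&(h[...,1]<60)&(h[...,2]>120),.043,ci,W,400)
    m=(abs(X-.5)<.2)&(abs(Y)<.2)&(abs(Z-footz)<.006)&(h[...,1]<80)
    k,l,s,c=cv2.connectedComponentsWithStats(m.astype(np.uint8))
    return p,d,ci,W,h
E
python3 - <<'E'
from m4 import *
fz=.1394-.0553+.016
p,d,ci,W,h=run('w4',fz);Z=W[...,2]
m=(abs(Z-fz)<.008)&(h[...,1]<60);m[:, :280]=0;m[:,380:]=0;m[330:]=0
print('foot');rects(m,fz,ci,W,60)
cn=max(cv2.findContours(m.astype(np.uint8),0,1)[0],key=len)[:,0];q=np.array([ray(u,v,fz,ci)[:2]*1000 for u,v in cn]);print(np.round(q[::5]).astype(int).tolist())
E
```

```text
[311.   6.] 3424 c [664.   30.4] size [  7.2 170.8] ang 12.25 Z 0.0445 [[642.4000244140625, 113.0999984741211], [678.5999755859375, -53.79999923706055], [685.5999755859375, -52.29999923706055], [649.4000244140625, 114.5999984741211]]
[184. 103.] 2741 c [587.4 104.1] size [80.7 16.3] ang 12.45 Z 0.0445 [[546.2999877929688, 103.30000305175781], [549.7999877929688, 87.4000015258789], [628.5999755859375, 104.80000305175781], [625.0999755859375, 120.69999694824219]]
[333. 153.] 22043 c [575.5  -1.9] size [ 90.1 120. ] ang 26.38 Z 0.0425 [[508.3999938964844, 31.799999237060547], [561.7999877929688, -75.69999694824219], [642.5, -35.599998474121094], [589.2000122070312, 71.9000015258789]]
foot
[328. 269.] 886 c [512.1 -10.3] size [20.1 34.5] ang 12.15 Z 0.1005 [[498.70001220703125, 4.400000095367432], [506.0, -29.299999237060547], [525.5999755859375, -25.100000381469727], [518.2999877929688, 8.600000381469727]]
[[522, -8], [521, -5], [519, -2], [518, 0], [515, 3], [512, 4], [508, 6], [505, 5], [501, 5], [499, 4], [502, 4], [506, 4], [507, 1], [509, -1], [511, -4], [512, -6], [512, -10], [512, -13], [511, -16], [511, -19], [507, -21], [504, -22], [507, -23], [506, -27], [507, -29], [510, -28], [513, -26], [516, -24], [519, -22], [520, -19], [522, -16], [522, -12], [522, -9]]
```

```bash
python3 -m handwheel '[[[10,-2,6],0,1],[[24,-3.4,10],0,1],[[38,-3.4,10],0,1],[[51,-3.4,10],0,1],[[51,-3.4,10],0,1]]'
python3 -m handwheel '[[[0,0,-2],0,1],[[0,0,-4],0,1],[[0,0,-7],0,1],[[0,0,-10],0,1],[[0,0,-10],0,1]]'
python3 -c "
from m4 import *
o=get_obs();e=o['ee_pos'];print('s,t',ux@e[:2],uy@e[:2]);tilt();print(o['force'])"
```

```text
time_s: 15.35
ee_pos: [0.4925, -0.0092, 0.0865]
eef_rot: [0.494, 1.568, -2.436]
force: [-0.7, 0.6, -0.7]
grip_width: 0.0215
time_s: 15.85
ee_pos: [0.5028, -0.007, 0.0867]
eef_rot: [0.627, 1.568, -2.303]
force: [0.1, 0.8, -1.2]
grip_width: 0.0215
s,t 0.4895582637229802 -0.1147573735302168
tool x in world [-0.0019 -0.0021 -1.    ] tool y ang -77.91 pos [ 0.5028 -0.007   0.0867]
[ 0.10379057  0.81074558 -1.18348238]
```

```bash
cat > q.sh <<'E'
python3 -c "
from m4 import *
o=get_obs();e=o['ee_pos'];f=o['force'];print('t',round(o['time_s'],2),'s,t',(ux@e[:2]*1000).round(1),(uy@e[:2]*1000).round(1),'z',e[2].round(4),'F s,t,z',(ux@f[:2]).round(2),(uy@f[:2]).round(2),f[2].round(1))"
E
python3 -m handwheel '[[[-1.5,0,-3],0,1],[[-1.5,0,-7],0,1],[[-1.5,0,-11],0,1],[[-1.5,0,-15],0,1],[[-1.5,0,-18],0,1]]' >/dev/null; sh q.sh
python3 -m handwheel '[[[0,0,-4],0,1],[[0,0,-8],0,1],[[0,0,-11],0,1],[[0,0,-14],0,1],[[0,0,-16],0,1]]'>/dev/null; sh q.sh
python3 -m handwheel '[[[0,0,-2],0,1],[[0,0,-4],0,1],[[0,0,-6],0,1],[[0,0,-8],0,1],[[0,0,-8],0,1]]'>/dev/null; sh q.sh
python3 - <<'E'
from m4 import *
p,d,ci=snap('wrist');cv2.imwrite('pics/w5.png',p);np.savez('w5',p=p,d=d);np.save('w5e',ci['extrinsics'])
run('w5',0);tilt()
E
```

```text
t 16.35 s,t 507.9 -114.9 z 0.0881 F s,t,z -0.33 0.21 -1.6
t 16.85 s,t 524.1 -114.9 z 0.088 F s,t,z -1.18 0.73 -1.6
t 17.35 s,t 532.4 -115.0 z 0.088 F s,t,z 0.02 -0.49 -0.9
[111.  33.] 740 c [657.4 136.8] size [17.6 31.8] ang 37.42 Z 0.0365 [[640.7000122070312, 144.10000610351562], [660.0, 118.9000015258789], [674.0, 129.60000610351562], [654.7000122070312, 154.8000030517578]]
[503.  28.] 919 c [701.3 -62.6] size [32.  17.4] ang 79.97 Z 0.0365 [[690.0, -76.80000305175781], [707.0999755859375, -79.80000305175781], [712.7000122070312, -48.400001525878906], [695.5, -45.29999923706055]]
[315.  53.] 10431 c [668.3  31.5] size [ 16.1 171.1] ang 12.45 Z 0.0445 [[642.0, 113.30000305175781], [678.7999877929688, -53.79999923706055], [694.5999755859375, -50.29999923706055], [657.7000122070312, 116.80000305175781]]
[344. 172.] 32384 c [608.2   2.6] size [ 89.4 119.8] ang 19.53 Z 0.0425 [[546.0999755859375, 44.099998474121094], [586.0999755859375, -68.80000305175781], [670.4000244140625, -38.900001525878906], [630.2999877929688, 74.0]]
[163. 172.] 3579 c [587.2 104.3] size [80.8 16.2] ang 12.48 Z 0.0446 [[546.0, 103.4000015258789], [549.5, 87.69999694824219], [628.4000244140625, 105.0999984741211], [624.9000244140625, 120.9000015258789]]
[333. 271.] 466 c [ 5.493e+02 -2.000e-01] size [16.5 34.8] ang 10.68 Z 0.0492 [[538.0, 15.399999618530273], [544.5, -18.799999237060547], [560.7000122070312, -15.699999809265137], [554.2000122070312, 18.5]]
tool x in world [-0.0019 -0.0022 -1.    ] tool y ang -77.91 pos [0.5445 0.002  0.088 ]
```

```bash
python3 -m handwheel '[[[0,0,-1],0,1],[[0,0,-2],0,1],[[0,0,-3],0,1],[[0,0,-4],0,1],[[0,0,-5],0,1]]' >/dev/null; sh q.sh
python3 -m handwheel '[[[0,0,-1],0,1],[[0,0,-2],0,1],[[0,0,-3],0,1],[[0,0,-3.5],0,1],[[0,0,-4],0,1]]' >/dev/null; sh q.sh
python3 - <<'E'
from m4 import *
p,d,ci=snap('wrist');cv2.imwrite('pics/w6.png',p);np.savez('w6',p=p,d=d);np.save('w6e',ci['extrinsics'])
run('w6',0)
E
```

```text
t 17.9 s,t 537.3 -115.0 z 0.088 F s,t,z -0.8 -0.32 -0.6
t 18.4 s,t 541.4 -115.0 z 0.088 F s,t,z -0.38 0.26 -1.9
[114.  38.] 1034 c [662.9 138.6] size [26.  32.3] ang 76.54 Z 0.0365 [[644.2000122070312, 129.6999969482422], [675.5, 122.19999694824219], [681.5999755859375, 147.39999389648438], [650.2000122070312, 155.0]]
[500.  37.] 1200 c [706.2 -61.4] size [32.1 25.1] ang 45.97 Z 0.0365 [[686.0, -64.19999694824219], [704.0999755859375, -81.69999694824219], [726.4000244140625, -58.599998474121094], [708.2999877929688, -41.20000076293945]]
[338. 149.] 42295 c [621.1  21. ] size [112.9 171.1] ang 12.57 Z 0.0428 [[547.4000244140625, 92.19999694824219], [584.5999755859375, -74.80000305175781], [694.7999877929688, -50.20000076293945], [657.5, 116.80000305175781]]
[165. 188.] 3436 c [587.  104.3] size [80.5 16.2] ang 12.43 Z 0.0446 [[546.0, 103.5], [549.5, 87.69999694824219], [628.0999755859375, 105.0], [624.5999755859375, 120.80000305175781]]
[333. 271.] 452 c [559.    0.7] size [15.4 34.3] ang 3.51 Z 0.0492 [[550.2999877929688, 17.299999237060547], [552.4000244140625, -16.899999618530273], [567.7000122070312, -16.0], [565.5999755859375, 18.299999237060547]]
```

```bash
python3 -m handwheel '[[[0,0,-0.3],0,1],[[0,0,-0.6],0,1],[[0,0,-0.8],0,1],[[0,0,-1],0,1],[[0,0,-1],0,1]]' >/dev/null; sh q.sh
python3 -m handwheel '[[[0,0,-0.3],0,1],[[0,0,-0.6],0,1],[[0,0,-0.8],0,1],[[0,0,-1],0,1],[[0,0,-1],0,1]]' >/dev/null; sh q.sh
python3 - <<'E'
from m4 import *
p,d,ci=snap('wrist');cv2.imwrite('pics/w7.png',p);np.savez('w7',p=p,d=d);np.save('w7e',ci['extrinsics'])
E
```

```text
t 18.95 s,t 542.4 -115.1 z 0.088 F s,t,z -0.6 0.53 -1.4
t 19.45 s,t 543.5 -115.1 z 0.088 F s,t,z -0.5 0.47 -1.4
```

View pics/w7.png

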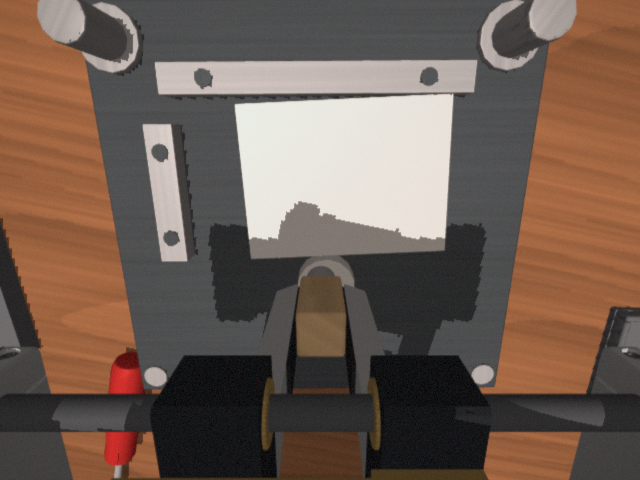

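The blank's right corner (452,94) touches the long stop. Its left corner (236,104) still lacks about 5 mm, so I continue in small steps.

```bash
for i in 1 2; do python3 -m handwheel '[[[0,0,-0.3],0,1],[[0,0,-0.6],0,1],[[0,0,-0.8],0,1],[[0,0,-1],0,1],[[0,0,-1],0,1]]' >/dev/null; sh q.sh; done
python3 -m handwheel '[[[0,0,-0.1],0,1],[[0,0,-0.2],0,1],[[0,0,-0.3],0,1],[[0,0,-0.4],0,1],[[0,0,-0.4],0,1]]' >/dev/null; sh q.sh
```

```text
t 20.0 s,t 544.5 -115.1 z 0.088 F s,t,z -0.92 0.02 -0.6
t 20.5 s,t 545.5 -115.1 z 0.088 F s,t,z -0.05 -0.32 -1.5
t 21.0 s,t 545.9 -115.1 z 0.088 F s,t,z -0.44 -0.46 -0.7
```

```bash
for i in 1 2 3 4; do python3 -m handwheel '[[[0,0,-0.1],0,1],[[0,0,-0.2],0,1],[[0,0,-0.3],0,1],[[0,0,-0.4],0,1],[[0,0,-0.4],0,1]]' >/dev/null; sh q.sh; done
```

```text
t 21.5 s,t 546.3 -115.0 z 0.088 F s,t,z -1.0 0.52 -1.6
t 22.0 s,t 546.5 -115.1 z 0.0879 F s,t,z -3.73 0.41 -0.3
t 22.5 s,t 546.6 -115.1 z 0.0878 F s,t,z -5.4 -0.45 -0.1
t 23.0 s,t 546.7 -115.1 z 0.0876 F s,t,z -6.73 0.44 1.2
```

```bash
cat >> m4.py <<'E'
def blank(f):
    p,d,ci=snap('wrist');np.savez(f,p=p,d=d);np.save(f+'e',ci['extrinsics'])
    p,d,ci,W,h=load(f);S=W[...,:2]@ux;T=W[...,:2]@uy
    m=(W[...,2]>.037)&(W[...,2]<.05)&(S>.54)&(S<.648)&(T<-.0345)&(T>-.22)&(h[...,1]<60)&(h[...,2]>110)
    k,l,s,c=cv2.connectedComponentsWithStats(m.astype(np.uint8));i=1+np.argmax(s[1:,4])
    cn=max(cv2.findContours((l==i).astype(np.uint8),0,1)[0],key=len)[:,0]
    q=np.array([ray(u,v,.042,ci)[:2]*1000 for u,v in cn]);s_,t_=q@ux,q@uy
    k=(s_<570)&(abs(t_-np.median(t_))<45);fit=np.polyfit(t_[k],s_[k],1)
    print('near edge s',s_[k].mean().round(2),'slope rad',fit[0].round(4),'t range',np.percentile(t_,[2,98]).round(1))
    cv2.imwrite('pics/'+f+'.png',p)
E
python3 -c "
from m4 import *
blank('w8')"; sh q.sh
```

```text
near edge s 561.93 slope rad 0.0007 t range [-189.9  -70.1]
t 23.05 s,t 546.6 -115.1 z 0.0876 F s,t,z -5.74 -0.13 0.7
```

Flush on the long stop: near edge slope 0.0007 rad, s = 561.9 against an expected 561.5, held over 0.5 s at 4–7 N. Now go round to the blank's right side.

```bash
python3 -m handwheel '[[[0,0,2],0,1],[[0,0,8],0,1],[[0,0,20],0,1],[[-20,0,20],0,1],[[-20,0,20],0,1]]'>/dev/null; sh q.sh
python3 -m handwheel '[[[-10,20,0],0,1],[[-15,45,-10],0,1],[[-15,75,-30],0,1],[[-15,104,-50],0,1],[[-15,104,-50],0,1]]'>/dev/null; sh q.sh
python3 -c "
from m4 import *
tilt()
tgt=610*ux-220*uy;go(tgt[0]/1e3,tgt[1]/1e3,.0885,np.radians(102.4))"
```

```text
t 23.55 s,t 527.7 -115.3 z 0.1099 F s,t,z 0.32 -0.08 -0.7
t 24.05 s,t 578.3 -222.4 z 0.1241 F s,t,z 0.18 0.7 -0.9
tool x in world [ 0.0014 -0.0031 -1.    ] tool y ang -78.04 pos [ 0.6126 -0.093   0.1241]
t 24.05 pos [ 0.6126 -0.093   0.1241] F [ 0.   0.7 -0.9] shift [ 35.6  -2.8 -31.6] spin -0.007674087870274349
```

```bash
python3 -m handwheel '[[[0,0,-16],0,1],[[0,0,-32],0,1],[[12,0,-32],0,1],[[25,0,-32],0,1],[[25,0,-32],0,1]]'>/dev/null; sh q.sh
python3 -m handwheel '[[[4,0,0],0,1],[[8,0,0],0,1],[[11,0,0],0,1],[[11,0,0],0,1],[[11,0,0],0,1]]'>/dev/null; sh q.sh
python3 -c "
from m4 import *
tilt();blank('w9')"
```

```text
t 24.55 s,t 608.6 -222.0 z 0.096 F s,t,z -0.39 -0.36 -2.0
t 25.05 s,t 608.7 -222.1 z 0.0853 F s,t,z -0.5 -0.52 2.8
tool x in world [-0.0023 -0.0024 -1.    ] tool y ang -78.03 pos [ 0.6422 -0.0862  0.0853]
near edge s 561.66 slope rad -0.0025 t range [-189.9  -70. ]
```

View pics/w9.png

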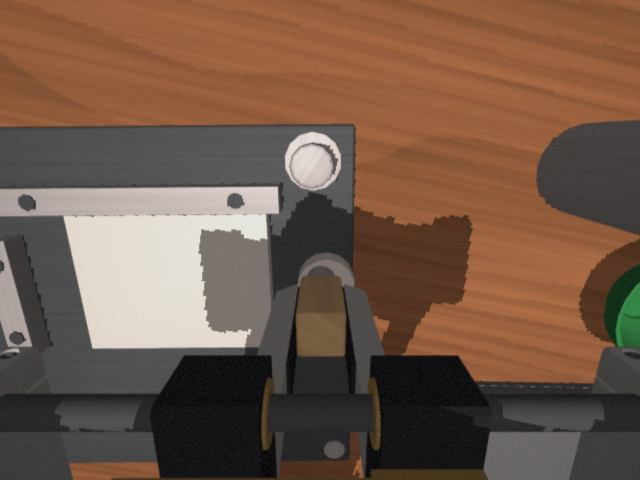

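The foot at (327,270) stands right of the blank's right edge (270,280), and the blank is flush along the long stop (y≈213). I raise 3 mm and push to +y, with a slight bias toward the long stop.

```bash
python3 -m handwheel '[[[-3,-2,0],0,1],[[-3,-5,0],0,1],[[-3,-8,0],0,1],[[-3,-11,0],0,1],[[-3,-14,0],0,1]]'>/dev/null; sh q.sh
python3 -m handwheel '[[[0,-2.5,0],0,1],[[0,-5,0],0,1],[[0,-7.5,-0.5],0,1],[[0,-10,-0.8],0,1],[[0,-12.5,-1.2],0,1]]'>/dev/null; sh q.sh
python3 -m handwheel '[[[0,-2.5,0],0,1],[[0,-5,-0.2],0,1],[[0,-7.5,-0.5],0,1],[[0,-10,-0.8],0,1],[[0,-12,-1],0,1]]'>/dev/null; sh q.sh
python3 -c "
from m4 import *
tilt();blank('w10')"
```

```text
t 25.6 s,t 608.7 -207.7 z 0.0882 F s,t,z -0.42 0.17 -2.1
t 26.1 s,t 610.1 -195.1 z 0.0882 F s,t,z -0.0 -0.41 -2.0
t 26.6 s,t 611.2 -182.9 z 0.0881 F s,t,z -0.57 -1.28 -0.9
tool x in world [-0.0026 -0.0023 -1.    ] tool y ang -78.03 pos [ 0.6362 -0.0473  0.0881]
near edge s 561.94 slope rad -0.0238 t range [-167.4  -47.7]
```

```bash
python3 -m handwheel '[[[0,2,0],0,1],[[0,2,3],0,1],[[0,2,7],0,1],[[0,1,7],0,1],[[0,0,7],0,1]]'>/dev/null; sh q.sh
python3 -m handwheel '[[[0,-2,-0.3],0,1],[[0,-4,-0.6],0,1],[[0,-6,-1],0,1],[[0,-8,-1.3],0,1],[[0,-9,-1.5],0,1]]'>/dev/null; sh q.sh
python3 -c "
from m4 import *
blank('w11')"
```

```text
t 27.15 s,t 604.1 -182.5 z 0.0882 F s,t,z 0.43 -0.88 -0.6
t 27.65 s,t 605.8 -173.3 z 0.0882 F s,t,z 0.22 -0.57 -1.1
near edge s 562.0 slope rad -0.0249 t range [-157.8  -38.2]
```

View pics/w11.png

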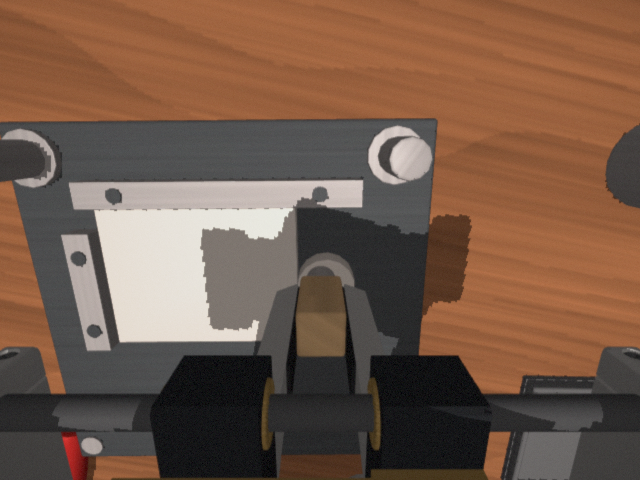

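The blank is still parallel to and against the long stop (edge y≈209 throughout). The slope figure comes from the finger hiding part of the near edge. About 5.5 mm is left to the short stop.

```bash
python3 -m handwheel '[[[0,-1,0],0,1],[[0,-2,0],0,1],[[0,-3,-0.3],0,1],[[0,-3.6,-0.4],0,1],[[0,-4,-0.5],0,1]]'>/dev/null; sh q.sh
for i in 1 2 3; do python3 -m handwheel '[[[0,-0.1,0],0,1],[[0,-0.2,0],0,1],[[0,-0.3,0],0,1],[[0,-0.5,0],0,1],[[0,-0.5,0],0,1]]' >/dev/null; sh q.sh; done
```

```text
t 28.2 s,t 606.3 -169.2 z 0.0882 F s,t,z -0.12 -0.72 -0.8
t 28.7 s,t 606.3 -168.7 z 0.0882 F s,t,z 0.33 -1.3 -0.5
t 29.2 s,t 606.3 -168.1 z 0.0882 F s,t,z 0.65 -0.47 -1.5
t 29.7 s,t 606.3 -167.9 z 0.0882 F s,t,z 0.33 -2.91 -1.1
```

```bash
for i in 1 2; do python3 -m handwheel '[[[0,-0.1,0],0,1],[[0,-0.2,0],0,1],[[0,-0.3,0],0,1],[[0,-0.4,0],0,1],[[0,-0.4,0],0,1]]' >/dev/null; sh q.sh; done
python3 -c "
from m4 import *
blank('w12')"
```

```text
t 30.2 s,t 606.3 -167.7 z 0.0882 F s,t,z 0.04 -4.37 -1.6
t 30.7 s,t 606.3 -167.7 z 0.0883 F s,t,z 0.48 -5.86 -2.6
near edge s 562.1 slope rad -0.0358 t range [-185.7  -33.9]
```

Run:
```python
from m4 import *
p,d,ci,W,h=load('w12')
cv2.imwrite('pics/c12.png',cv2.resize(p[160:380,20:420],None,fx=2,fy=2,interpolation=2))
for k in('l','s'):pass
```

```text
(no output)
```

View pics/c12.png

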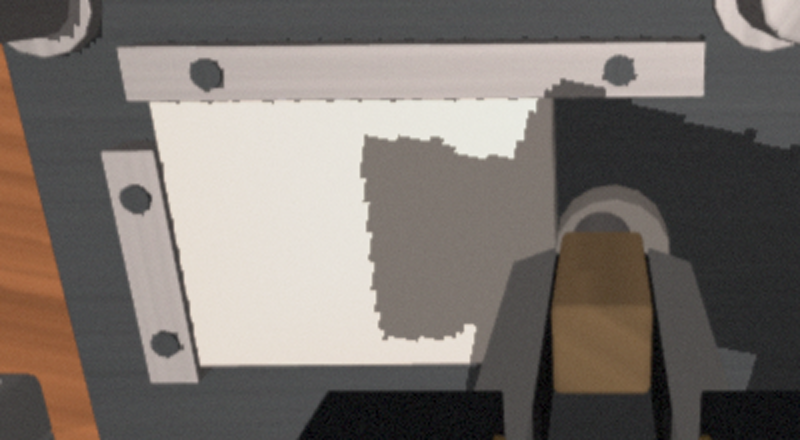

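```bash
python3 -m handwheel '[[[0,0.5,0],0,1],[[0,2,0],0,1],[[0,6,0],0,1],[[0,14,0],0,1],[[0,14,0],0,1]]'>/dev/null; sh q.sh
python3 -m handwheel '[[[0,5,0],0,1],[[-20,12,10],0,1],[[-45,12,25],0,1],[[-60,12,35],0,1],[[-60,12,35],0,1]]'>/dev/null; sh q.sh
python3 - <<'E'
from m4 import *
tilt()
p,d,ci=snap('wrist');np.savez('w13',p=p,d=d);np.save('w13e',ci['extrinsics']);cv2.imwrite('pics/w13.png',p)
g=cv2.cvtColor(p,cv2.COLOR_BGR2GRAY).astype(float)
def px(s,t,z):
    q=(s*ux+t*uy)/1e3;return proj([q[0],q[1],z],ci)
def scan(axis,fix,lo,hi,z=.042):
    v=np.arange(lo,hi,.1);P=np.array([px(a,fix,z) if axis=='s' else px(fix,a,z) for a in v],np.float32)
    val=cv2.remap(g.astype(np.float32),P[:,0],P[:,1],1)[:,0] if False else cv2.remap(g.astype(np.float32),P[:,:1],P[:,1:],1)[:,0]
    gr=np.gradient(cv2.GaussianBlur(val[None],(0,0),8)[0]);i=np.argmax(abs(gr));return v[i].round(1),gr[i].round(2)
for t in(-45,-60,-80,-100,-120,-140):print('near edge at t',t,scan('s',t,554,570))
for s in(570,590,610,630,645):print('right edge at s',s,scan('t',s,-162,-144))
for s in(570,590,610,630):print('short stop left edge',s,scan('t',s,-24,-8,.044))
tgt=np.array([517.6,-288]);go(.5176,-.288,.15)
print(get_obs()['qpos'].round(2))
E
```

```text
t 31.25 s,t 606.2 -182.6 z 0.0883 F s,t,z 0.01 -0.28 -1.1
t 31.75 s,t 571.4 -194.8 z 0.1508 F s,t,z -0.88 0.2 -1.5
tool x in world [ 0.0016 -0.004  -1.    ] tool y ang -78.1 pos [ 0.5999 -0.0676  0.1508]
near edge at t -45 (np.float64(561.2), np.float32(5.63))
near edge at t -60 (np.float64(561.1), np.float32(5.49))
near edge at t -80 (np.float64(561.3), np.float32(5.2))
near edge at t -100 (np.float64(561.3), np.float32(5.43))
near edge at t -120 (np.float64(561.2), np.float32(5.57))
near edge at t -140 (np.float64(561.2), np.float32(3.02))
right edge at s 570 (np.float64(-152.9), np.float32(2.08))
right edge at s 590 (np.float64(-153.7), np.float32(2.2))
right edge at s 610 (np.float64(-152.7), np.float32(6.38))
right edge at s 630 (np.float64(-152.7), np.float32(6.65))
right edge at s 645 (np.float64(-152.8), np.float32(6.57))
short stop left edge 570 (np.float64(-19.6), np.float32(3.86))
short stop left edge 590 (np.float64(-16.7), np.float32(-4.13))
short stop left edge 610 (np.float64(-16.8), np.float32(-4.19))
short stop left edge 630 (np.float64(-16.7), np.float32(-4.21))
t 31.8 pos [ 0.5999 -0.0673  0.1492] F [ 0.1  0.6 -1.5] shift [  0.  199.  126.1] spin None
[-0.17  0.48  1.44 -0.    1.22  1.19]
```

View pics/w13.png

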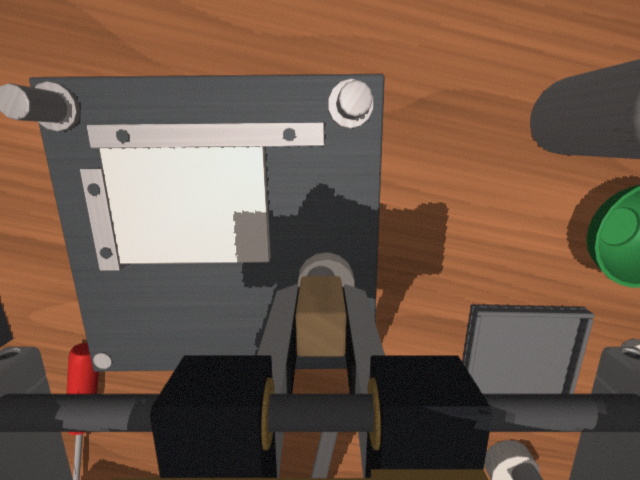

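Both edges check: near edge at s = 561.2 ± 0.1 (face 651.5 − 90), right edge at t = −152.75 (short face −32.7 − 120). Now return the pusher to the tray.

```bash
python3 -m handwheel '[[[0,25,16],0,1],[[0,60,38],0,1],[[0,95,60],0,1],[[0,120,76],0,1],[[0,120,76],0,1]]'>/dev/null
python3 -m handwheel '[[[0,20,12],0,1],[[0,45,28],0,1],[[0,70,44],0,1],[[0,79,50],0,1],[[0,79,50],0,1]]'>/dev/null
python3 - <<'E'
from m4 import *
tilt();go(.518,-.289,.065)
p,d,ci=snap('wrist');np.savez('w14',p=p,d=d);np.save('w14e',ci['extrinsics']);cv2.imwrite('pics/w14.png',p)
p,d,ci,W,h=load('w14');X,Y,Z=W[...,0],W[...,1],W[...,2]
rects((Z>.002)&(Z<.02)&(h[...,1]<70)&(abs(X-.52)<.09)&(abs(Y+.29)<.09),.016,ci,W,1000)
E
```

```text
tool x in world [-0.0028 -0.0026 -1.    ] tool y ang -78.36 pos [ 0.5162 -0.2911  0.1477]
t 32.8 pos [ 0.5162 -0.2911  0.1477] F [ 0.4  0.8 -0.8] shift [82.7 -1.8 -2.4] spin None
[316. 224.] 13554 c [ 520.  -287.3] size [110.4 109.2] ang 10.55 Z 0.0058 [[455.70001220703125, -243.6999969482422], [475.70001220703125, -351.1000061035156], [584.2000122070312, -330.8999938964844], [564.2000122070312, -223.5]]
```

```bash
python3 -m handwheel '[[[18,-2,-2],0,1],[[36,-3,-2],0,1],[[54,-3,-2],0,1],[[68,-3,-2],0,1],[[78,-3,-2],0,1]]'>/dev/null; sh q.sh
python3 -m handwheel '[[[1,0,0],0,1],[[2,0,0],0,1],[[3,0,0],0,1],[[4,0,0],0,1],[[5,0,0],0,1]]'>/dev/null; sh q.sh
python3 -m handwheel '[[[0.3,0,0],0,1],[[0.6,0,0],0,1],[[0.9,0,0],0,1],[[1.2,0,0],0,1],[[1.5,0,0],0,1]]'>/dev/null; sh q.sh
python3 -c "
from h import *
tilt()"
```

```text
t 33.35 s,t 444.6 -390.5 z 0.0687 F s,t,z 0.24 0.01 -2.5
t 33.85 s,t 444.7 -390.7 z 0.0641 F s,t,z -0.58 -0.35 -1.8
t 34.35 s,t 444.6 -390.7 z 0.0625 F s,t,z 0.01 0.03 -0.7
tool x in world [-0.0027 -0.0023 -1.    ] tool y ang -78.25 pos [ 0.5181 -0.2861  0.0625]
```

```bash
for i in 1 2; do python3 -m handwheel '[[[0.3,0,0],0,1],[[0.6,0,0],0,1],[[0.9,0,0],0,1],[[1.1,0,0],0,1],[[1.1,0,0],0,1]]'>/dev/null; sh q.sh; done
```

```text
t 34.85 s,t 444.7 -390.6 z 0.0614 F s,t,z 0.43 -0.05 -1.0
t 35.35 s,t 444.6 -390.7 z 0.0603 F s,t,z 0.28 -0.36 -1.1
```

```bash
for i in 1 2; do python3 -m handwheel '[[[0.2,0,0],0,1],[[0.4,0,0],0,1],[[0.6,0,0],0,1],[[0.6,0,0],0,1],[[0.6,0,0],0,1]]'>/dev/null; sh q.sh; done
```

```text
t 35.85 s,t 444.7 -390.8 z 0.0602 F s,t,z -1.16 2.16 4.7
t 36.35 s,t 444.9 -390.9 z 0.0602 F s,t,z -2.09 2.06 7.4
```

On the floor at the same height as at the grasp. Release and rise.

```bash
python3 -m handwheel '[[[0,0,0],0,0.4],[[0,0,0],0,0.3],[[0,0,0],0,0.2],[[0,0,0],0,0.1],[[0,0,0],0,0]]'
python3 -m handwheel '[[[0,0,0],0,0],[[0,0,0],0,0],[[-5,0,0],0,0],[[-20,0,0],0,0],[[-40,0,0],0,0]]'
python3 -m handwheel '[[[-30,0,0],0,0],[[-60,0,0],0,0],[[-80,0,0],0,0],[[-80,0,0],0,0],[[-80,0,0],0,0]]'
python3 - <<'E'
from m4 import *
tilt()
p,d,ci=snap('wrist');np.savez('w15',p=p,d=d);np.save('w15e',ci['extrinsics'])
q,dd,ci2=snap('scene')
cv2.imwrite('pics/end.png',np.hstack([cv2.resize(p,(400,300)),cv2.resize(q[130:430,130:530],(400,300))]))
p,d,ci,W,h=load('w15');X,Y,Z=W[...,0],W[...,1],W[...,2]
rects((abs(X-.52)<.04)&(abs(Y+.29)<.04)&(Z>.08)&(Z<.095),.087,ci,W,50)
E
```

```text
time_s: 36.85
ee_pos: [0.5184, -0.2862, 0.0601]
eef_rot: [0.78, 1.567, -2.156]
force: [0.0, 0.2, -0.4]
grip_width: 0.046
time_s: 37.35
ee_pos: [0.5183, -0.286, 0.101]
eef_rot: [0.552, 1.567, -2.384]
force: [-0.0, -0.5, -0.7]
grip_width: 0.0472
time_s: 37.85
ee_pos: [0.5184, -0.2858, 0.1813]
eef_rot: [0.705, 1.567, -2.231]
force: [0.3, 1.0, -0.2]
grip_width: 0.0469
tool x in world [-0.0021 -0.0027 -1.    ] tool y ang -78.25 pos [ 0.5184 -0.2858  0.1813]
[321. 250.] 830 c [ 522.  -285.2] size [23.  21.4] ang 11.71 Z 0.0873 [[508.6000061035156, -277.1000061035156], [512.9000244140625, -298.1000061035156], [535.5, -293.3999938964844], [531.0999755859375, -272.3999938964844]]
```

```bash
python3 -c "
from station import *
print(hand_in(),get_obs()['time_s'])"
```

```text
the job is handed in; nothing more can be done
the job is handed in; nothing more can be done
```

I slid the blank against the long stop, then along it to the short stop, put the pusher back in its tray, and handed the job in at about 38 s. No verdict was reported.

**Long stop:** I pressed the blank with about 4–7 N at the wrist for over 1 s. Its near edge measured square to 0.0007 rad.

**Short stop:** I pressed it with about 3–6 N for over 1 s. After backing off, both edges measured within about 0.3 mm of their stops along all readable points.

**Pusher:** it stands in the tray with its top at 87.3 mm, as it should on the tray floor. It is about 3 mm from the tray centre, and the gripper is open and clear of it.

**Checks that failed or disagreed:**
- **Wrist limit:** joint 6 reached the end of its range before the grasp, which tilted the tool by about 0.03 rad. I cancelled the tilt before gripping.
- **Slope reading:** the blank's slope read about −0.02 to −0.04 rad during the second push. The finger was hiding part of the edge, and the clear view afterwards showed it square.
- **Bed touch:** the pusher's foot touched the bed once with about 3 N, so I raised it 3 mm.
- **Final picture:** the last picture was refused by the 12-picture limit, so the pusher's final position rests on depth and contour measurements alone. I did not measure the bystanders after the job.

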